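# Find the snug well for an unmarked probe in a dry-block heater

### The arm

A 6-joint arm with a two-finger parallel gripper is mounted at the origin on a cart in front of the work surface, level with it; the furniture and walls round the work are solid. World frame = base frame: x ahead of the robot, y to its left, z up, the work surface at z = 0. Lengths are in m, angles in rad, forces in N, time in s.
With the tool pointing down it reaches from about 0.275 to 0.875 m from the base axis. Payload 12.5 kg.
Tool frame: the origin (TCP) lies at the very end of the fingers, on their centre line; the grasp point (between the pads) lies 19 mm behind it (manip.tcp_to_grasp is the distance from the TCP to the grasp point, in m); z points along the fingers, y is the direction in which the jaws open and shut (so a half turn about z gives the same grasp; the last joint's range is limited). The gripper opens to 85 mm and grips with 20 to 120 N. Pads are 22 mm wide; open, the fingers measure 114 mm over their backs; the gripper's body (76 mm by 85 mm) begins 54 mm behind the grasp point. The pads swing forward as they close: fully open they stand 13 mm farther back than shut.
Start: joints at [1.264, 0.351, 1.652, -0, 1.139, -0.085], TCP at [0.121, 0.537, 0.231] pointing down, gripper open.
Joint ranges: [-2.75, 2.75], [-0.79, 2.1], [0.01, 2.65], [-1.57, 4.71], [0.07, 3.14], [-2.87, 2.87]. Speed limits (rad/s): [2.22, 2.22, 2.79, 3.14, 3.14, 3.14].

### API

Orientations are given as a unit quaternion [w, x, y, z].
In Python, from rig import sensors, camera, order, spotter, manip gives the robot as it stands. The module is installed in compiled form; this text tells all that it offers.
- The arm moves only by the tool carry_out, never from a script. Its argument "motion" is a list of rows, each an object of numbers: "x", "y", "z": the shift along the tool's x, y, z in m; "ax", "ay", "az": the turn, a rotation vector about the tool's x, y, z in degrees; "hand": the opening, from -1 (shut) to 1 (fully open). In form: [{"x": .., "y": .., "z": .., "ax": .., "ay": .., "az": .., "hand": ..}, ...]. A call has 1 to 8 rows; each row shifts and turns the commanded pose from where the row before left it, along the tool's axes as they then stand; what a row does not reach is not made up. A row lasts 1/12 s, in which the tool goes at most 41.7 mm and 7.16 degrees, less where a joint would pass 70% of its speed; a pose out of reach is approached as far as the arm can. A call with a gripper value outside its range is refused whole. The fingers move at their own pace and stop on an object; "force" is the grip in N (left out, the last holds). Time passes only in rows, so rows that do not move let the fingers close. It gives the time, the measured TCP pose, the force and the opening at its end, in the units of the state.
- sensors.observe(): the state, without advancing time (a new reading comes with each control period).
- camera(name): name is "side" or "top"; returns a dict with "image" (384x512x3 uint8, blue, green, red), "vfov" (degrees; the focal length in pixels is half the picture's height over the tangent of half this angle, whatever the lens; pixels are square), "cx", "cy" (the principal point, pixels), "rvec" (rotation vector, rad) and "tvec" (3), from world to camera coordinates, as OpenCV has them. Camera axes: x right, y down, z forward; pixel columns grow to the right and rows downward; lengths in m; the calibration is good to about 2 mm. A picture is of the moment at which its call begins. There is no depth.
- order.hand_in(): hands the job in, once; it reports no verdict.
Trained networks look in the newest picture that a camera, given by its name, has taken for a name from the list of things; names that differ only in an ending like _2 or _b are one class to them, and where a whole thing is asked for, a point or a joint stands for the part that bears it (a point fixed in the world has none). Each returns a list of dicts, best first, with "conf" (0 to 1); they miss things now and then, are a little off and sometimes report something else, mostly with a low value. They report only what shows in the picture. A call takes as long as a camera call. They do not tell look-alikes from the thing itself.
- spotter.outline_of(thing, camera): "mask" (384x512 bool, what is visible of it) and "box" ([left, top, width, height] in pixels, round what is visible of it).
The state is a dict: "t": time; "joint_pos": joint angles; "joint_velocities": joint speeds; "joint_torque": joint torques, N m; "position": TCP position; "tcp_rot": TCP orientation; "contact_force": force on the tool from outside, world axes, zero at the start; "torque": the same for the moment, N m; "width": finger opening in m.
Only numpy, scipy, OpenCV 4.12 (cv2) and the standard library are available. Lean on these libraries where they do the work, as an engineer would, in place of code of your own. Each camera call takes 0.05 s, during which the arm holds its last target. There are 200 camera calls.

### The job

The temperature probe hanging in the red-ringed place of the stand has lost its size mark. Try its stem gently in the wells of the dry-block heater one after another, from the widest towards the narrowest, until a ring stops it - feel it rest on that ring, but never press harder than about 15 N - then put it back into the last well that took it, fully home on the well's floor, and let go. Leave the other two probes hanging and the bottle and beaker where they are.

Things in the scene. Friction and masses are not known exactly. Their poses are not given: they have to be found in the camera images.
- heater: white dry-block heater, fixed, 200 mm wide (y), about 190 mm deep (x), casing 99 mm high, sloping grey control panel on its -x side toward the robot. Origin on the worktop below the middle of the row of four wells, z up; the row runs along y, wells 34 mm apart, widest at +y (left seen from the robot). Wells are blind, 52 mm deep from the ring's top to the flat floor
- insert_mid (a point): point fixed to the casing, mid row, level with the ring tops. Here lies the aluminium insert (54 x 144 mm) with the wells; it is loose: slides sideways up to 1.4 mm each way from the middle, about 1 N friction, stays where pushed; a stem that fits centres it by sliding down the ring's funnel, with under 5 N
- well_a (a point): centre of the mouth of well A, the widest: bore 19 mm, ring top 104 mm over the worktop; marked like the others (fixed to the casing, true well up to 1.4 mm off in x and in y). Each ring's mouth is a funnel: 4 mm wider than the bore at its top, down to the bore 3.5 mm lower; too thick a stem is stopped in it 2 to 3 mm below the ring's top
- well_b (a point): centre of the mouth of well B, the second: bore 16 mm; in the plane of its ring's top, 104 mm over the worktop. The point is fixed to the casing and marks the well with the insert in mid play; the true well lies up to 1.4 mm off along the casing's x and up to 1.4 mm along its y. Steel rings stand 5 mm over the casing
- well_c (a point): centre of the mouth of well C, the third: bore 13 mm; in the plane of its ring's top, 104 mm over the worktop. The point is fixed to the casing and marks the well with the insert in mid play; the true well lies up to 1.4 mm off along the casing's x and up to 1.4 mm along its y
- well_d (a point): centre of the mouth of well D, the narrowest: bore 10 mm; in the plane of its ring's top, 104 mm over the worktop. The point is fixed to the casing and marks the well with the insert in mid play; the true well lies up to 1.4 mm off along the casing's x and up to 1.4 mm along its y
- stand: white block on a grey foot, fixed, 78 mm high, 60 x 186 mm, grey end plates 80 mm high (foot 76 x 204 mm), with three holes 20 mm wide in a row along its y, 62 mm apart, in which the probes hang. Origin on the worktop below the middle hole, z up
- red_place (a point): centre of the stand's hole with the red collar (the -y end of the row, at the right seen from the robot; red tag on the front face below it), in the plane of the stand's top
- probe_1: one of three probes that look alike: black ribbed round head, 30 mm thick, 50 mm high, on a straight round steel stem 66 mm long with a flat end; 110 g. Stems are 18, 15 and 12 mm thick, one of each; which has which is not marked on it, any may hang in the red place. Origin on the axis at the head's underside (shoulder), z up through the head. Starts hanging upright, shoulder on the stand's top
- probe_1_tip (a point): centre of the flat lower end of the stem of probe_1, 66 mm below its shoulder
- probe_2: one of three probes that look alike: black ribbed round head, 30 mm thick, 50 mm high, on a straight round steel stem 66 mm long with a flat end; 110 g. Stems are 18, 15 and 12 mm thick, one of each; which has which is not marked on it, any may hang in the red place. Origin on the axis at the head's underside (shoulder), z up through the head. Starts hanging upright, shoulder on the stand's top
- probe_2_tip (a point): centre of the flat lower end of the stem of probe_2, 66 mm below its shoulder
- probe_3: one of three probes that look alike: black ribbed round head, 30 mm thick, 50 mm high, on a straight round steel stem 66 mm long with a flat end; 110 g. Stems are 18, 15 and 12 mm thick, one of each; which has which is not marked on it, any may hang in the red place. Origin on the axis at the head's underside (shoulder), z up through the head. Starts hanging upright, shoulder on the stand's top
- probe_3_tip (a point): centre of the flat lower end of the stem of probe_3, 66 mm below its shoulder
- bottle_amber: small amber bottle, 58 mm wide, 112 mm high, standing behind the work; origin under its middle
- beaker: small empty glass beaker, 57 mm wide, 60 mm high; origin under its middle
Not all that is in view belongs to the job. Leave any pink look-alike of the probe_2 alone.

How it is judged:
On the way, in this order (a step that is already met when the one before it is completed fails the run):
1. the probe from the red place stands in the widest well (A) at least 12 mm deep (((horizontal distance between probe_1_tip and well_a below 0.005 m and z of probe_1_tip in the frame of well_a below -0.012 m) or (horizontal distance between probe_2_tip and well_a below 0.005 m and z of probe_2_tip in the frame of well_a below -0.012 m) or (horizontal distance between probe_3_tip and well_a below 0.005 m and z of probe_3_tip in the frame of well_a below -0.012 m))), for 0.05 s.
2. it is then tried in the next narrower well (B): it goes in at least 12 mm, or, if its stem is too thick, it rests on that well's ring with more than 2 N (((horizontal distance between probe_1_tip and well_b below 0.005 m and z of probe_1_tip in the frame of well_b below 0.003 m and contact force between probe_1 and heater above 2 N) or (horizontal distance between probe_2_tip and well_b below 0.005 m and z of probe_2_tip in the frame of well_b below -0.012 m) or (horizontal distance between probe_3_tip and well_b below 0.005 m and z of probe_3_tip in the frame of well_b below -0.012 m))), for 0.05 s.
3. if B stopped it, it is lifted clear of the ring by at least 4 mm; if B took it, it is tried in the next well (C): goes in at least 12 mm or, if too thick, rests on the ring with more than 2 N (((z of probe_1_tip in the frame of well_b above 0.004 m and distance of probe_1 from where it was at the start of the episode above 0.05 m) or (horizontal distance between probe_2_tip and well_c below 0.005 m and z of probe_2_tip in the frame of well_c below 0.003 m and contact force between probe_2 and heater above 2 N) or (horizontal distance between probe_3_tip and well_c below 0.005 m and z of probe_3_tip in the frame of well_c below -0.012 m))), for 0.05 s.
4. a probe that B or C stopped is back in the last well that took it, at least 12 mm deep; one that C took is tried on the narrowest (D) and rests on its ring with more than 2 N (((horizontal distance between probe_1_tip and well_a below 0.005 m and z of probe_1_tip in the frame of well_a below -0.012 m) or (horizontal distance between probe_2_tip and well_b below 0.005 m and z of probe_2_tip in the frame of well_b below -0.012 m) or (horizontal distance between probe_3_tip and well_d below 0.005 m and z of probe_3_tip in the frame of well_d below 0.003 m and contact force between probe_3 and heater above 2 N))), for 0.05 s.
At the end, for the whole second after the job is handed in: The probe from the red place stands released, at rest and upright (0.08 rad) in the tightest well that takes it (18 mm stem in A, 15 in B, 12 in C), within 5 mm of its marked axis, stem end over 48 mm below the ring's top; the other two hang in place, moved under 12 mm (((horizontal distance between probe_1_tip and well_a below 0.005 m and z of probe_1_tip in the frame of well_a below -0.048 m and angle between probe_1's own z axis and vertical below 0.08 rad and linear speed of probe_1 below 0.02 m/s and contact force between the fingers and probe_1 below 0.2 N and distance of each of probe_2, probe_3 from where it was at the start of the episode below 0.012 m and horizontal distance between each of probe_2, probe_3 and red_place above 0.035 m) or (horizontal distance between probe_2_tip and well_b below 0.005 m and z of probe_2_tip in the frame of well_b below -0.048 m and angle between probe_2's own z axis and vertical below 0.08 rad and linear speed of probe_2 below 0.02 m/s and contact force between the fingers and probe_2 below 0.2 N and distance of each of probe_1, probe_3 from where it was at the start of the episode below 0.012 m and horizontal distance between each of probe_1, probe_3 and red_place above 0.035 m) or (horizontal distance between probe_3_tip and well_c below 0.005 m and z of probe_3_tip in the frame of well_c below -0.048 m and angle between probe_3's own z axis and vertical below 0.08 rad and linear speed of probe_3 below 0.02 m/s and contact force between the fingers and probe_3 below 0.2 N and distance of each of probe_1, probe_2 from where it was at the start of the episode below 0.012 m and horizontal distance between each of probe_1, probe_2 and red_place above 0.035 m))); the robot touches nothing.
It fails at once if a probe is wedged or pressed on the heater or its insert with contact forces of more than 30 N in all (in a ring's funnel about 15 N straight down) (contact force between any of probe_1, probe_2, probe_3 and heater above 30 N).
It fails at once if a second probe is disturbed (two probes moved by more than 15 mm) (distance of each of probe_1, probe_2 from where it was at the start of the episode above 0.015 m or distance of each of probe_1, probe_3 from where it was at the start of the episode above 0.015 m or distance of each of probe_2, probe_3 from where it was at the start of the episode above 0.015 m).
It fails at once if the amber bottle or the beaker is shifted by more than 20 mm (distance of any of bottle_amber, beaker from where it was at the start of the episode above 0.02 m).
It also fails if it takes over 61 s, if anything falls off the work surface, if the arm or the gripper's body presses on something with over 40 N, if the wrist force passes 120 N, or if a joint passes its speed limit or range.

## Working session

There is one attempt and no reset: what is moved stays moved. The work goes in short steps, Python scripts to look and compute and a tool call to move; the robot and the scene stay as the last step left them, time stands still between calls to the robot, and variables do not carry over. Pictures are saved under pics/ and viewed, about 8 in all and at most 12, crops included, and the job is handed in when it is done.

Besides the shell and the picture viewer there is one more tool, called after ">>>" as name(argument=value, ...) on one line, values as JSON. carry_out: Moves the arm, as the interface text tells. Its arguments: {"type":"object","properties":{"motion":{"type":"array"},"force":{"type":"number"}},"required":["motion"]}

```bash
mkdir -p pics; cat > h.py <<'E'
import numpy as np, cv2
from rig import sensors, camera, order, spotter, manip
def cam(n):
    c=camera(n); f=192/np.tan(np.radians(c['vfov'])/2)
    c['K']=np.array([[f,0,c['cx']],[0,f,c['cy']],[0,0,1.]]); c['R']=cv2.Rodrigues(np.array(c['rvec'],float))[0]; c['t']=np.array(c['tvec'],float).ravel(); return c
def proj(c,P): return cv2.projectPoints(np.array(P,float).reshape(-1,1,3),np.array(c['rvec'],float),c['t'],c['K'],None)[0].reshape(-1,2)
def ray(c,uv,z):
    d=c['R'].T@np.linalg.solve(c['K'],[uv[0],uv[1],1]); o=-c['R'].T@c['t']; return o+d*(z-o[2])/d[2]
E
python3 - <<'E'
from h import *
s=sensors.observe(); print(s, manip.tcp_to_grasp)
for n in('top','side'):
    c=cam(n); print(n,c['vfov'],c['cx'],c['cy'],-c['R'].T@c['t'],c['R'][2])
    cv2.imwrite(f'pics/{n}0.png',cv2.resize(c['image'],(800,600),interpolation=cv2.INTER_CUBIC))
    for th in('heater','stand','probe_1','bottle_amber','beaker'):
        for o in spotter.outline_of(th,n): 
            m=o['mask'];ys,xs=np.nonzero(m);print(th,round(o['conf'],2),o['box'],xs.mean().round(1),ys.mean().round(1))
E
```

```text
{'t': 0.0, 'joint_pos': array([ 1.26436849e+00,  3.51206862e-01,  1.65247212e+00, -1.67657966e-05,
        1.13909396e+00, -8.46066332e-02]), 'joint_velocities': array([-1.06886509e-03, -1.70863410e-04,  1.04763290e-03, -6.40862358e-04,
        5.03159137e-05,  1.14623385e-03]), 'joint_torque': array([-1.03587761e-03, -5.06112671e+01, -2.91395402e+01, -1.26209757e-04,
        4.63188902e-03, -7.23710150e-05]), 'position': array([0.12087965, 0.53619137, 0.23075625]), 'tcp_rot': array([-1.07183221e-04,  1.10679842e-01,  9.93855937e-01, -5.80380616e-04]), 'contact_force': array([-0.44659048,  0.09260354, -0.33502083]), 'torque': array([-0.08109459,  0.02098781,  0.00868115]), 'width': 0.08524978188114223} 0.0187
top 50.5521109053158 260.06005508276263 190.33518947600982 [0.378384   0.06999468 1.06093305] [ 0.20176586 -0.02205547 -0.97918542]
heater 0.61 [297.3, 159.7, 87.4, 81.2] 339.9 199.7
stand 0.62 [138.4, 211.6, 91.5, 48.8] 186.1 240.0
stand 0.49 [157.9, 141.8, 16.1, 28.5] 166.0 153.6
probe_1 0.66 [245.3, 237.3, 13.6, 11.6] 253.2 241.7
probe_1 0.58 [145.8, 234.6, 17.5, 11.6] 154.0 
[... 286 characters left out ...]
176413 257.64302550024007 190.33658331840635 [0.20504112 0.68081245 0.74786584] [ 0.37247169 -0.64584101 -0.66644897]
heater 0.7 [255.1, 128.8, 100.4, 81.9] 304.4 169.3
probe_1 0.87 [216.9, 271.9, 17.4, 21.2] 225.4 283.1
probe_1 0.75 [287.7, 209.3, 15.3, 37.4] 293.2 224.5
probe_1 0.7 [287.6, 265.1, 12.1, 39.2] 292.5 281.2
probe_1 0.58 [231.7, 245.8, 12.5, 26.4] 239.1 258.7
probe_1 0.54 [241.4, 224.7, 22.1, 26.6] 251.6 237.2
bottle_amber 0.68 [180.0, 155.2, 25.4, 42.4] 192.4 177.3
bottle_amber 0.45 [234.3, 246.4, 13.0, 26.1] 239.2 258.5
bottle_amber 0.42 [202.5, 236.0, 71.3, 98.2] 238.4 288.9
beaker 0.61 [133.6, 229.7, 29.3, 30.7] 149.4 244.2
beaker 0.19 [255.1, 126.4, 98.1, 85.6] 304.0 169.5
```

View pics/top0.png

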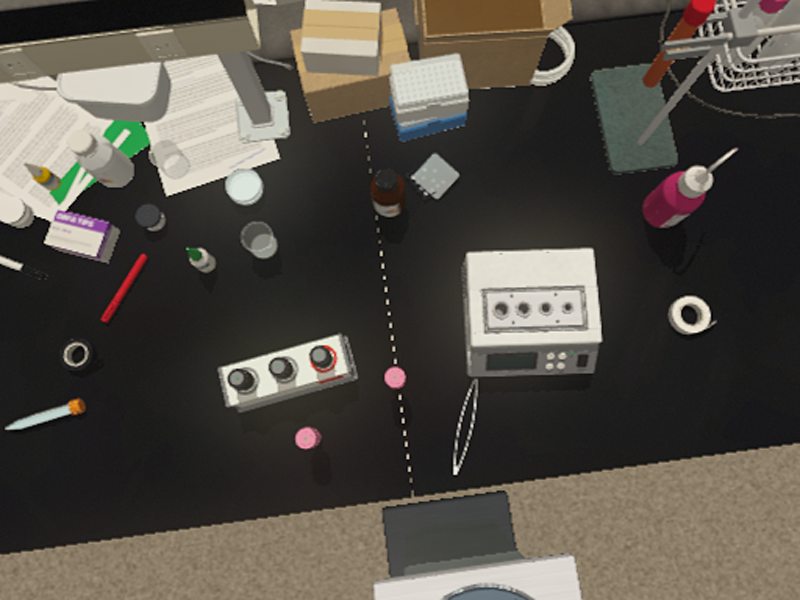

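View pics/side0.png

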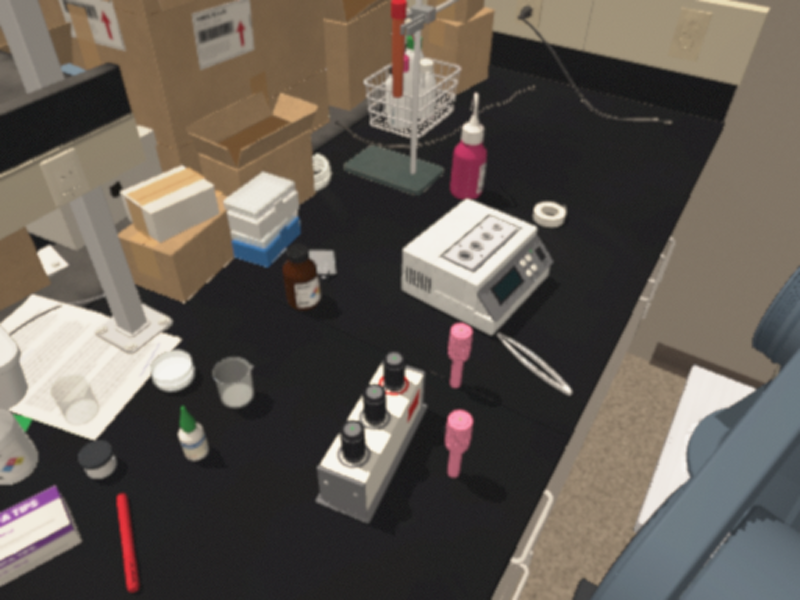

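Top view: the stand holds three black probes at (154,243), (180,235) and (205,229), in native 512x384 px. The last has the red collar and tag at the -y end, so it is the target. The two pink look-alikes at (253,242) and (197,280) stay put. The heater wells run from about (320,199) to (363,197). Next I'll confirm these in enlarged crops.

```bash
python3 - <<'E'
from h import *
t=cam('top');s=cam('side')
def crop(c,x,y,w,h,k):return cv2.resize(c['image'][y:y+h,x:x+w],None,fx=k,fy=k,interpolation=cv2.INTER_CUBIC)
a=crop(t,300,175,90,50,4.44); b=crop(t,140,205,90,60,4.44)
c=crop(s,275,130,75,50,5.33); d=crop(s,200,215,75,60,5.33)
H1=[cv2.resize(i,(400,250)) for i in (a,c)];H2=[cv2.resize(i,(400,300)) for i in (b,d)]
cv2.imwrite('pics/crops.png',np.vstack([np.hstack(H1),np.hstack(H2)]))
# rough
for uv in [(320,198),(335,198),(350,197.5),(363,197)]: print(ray(t,uv,.104).round(4))
for uv in [(154,242.6),(180.2,235.4),(205,228.6)]: print(ray(t,uv,.125).round(4))
E
```

```text
[ 0.5378 -0.0912  0.104 ]
[ 0.533  -0.1267  0.104 ]
[ 0.5294 -0.1624  0.104 ]
[ 0.5265 -0.1934  0.104 ]
[0.4825 0.3061 0.125 ]
[0.4909 0.245  0.125 ]
[0.4989 0.1868 0.125 ]
```

View pics/crops.png

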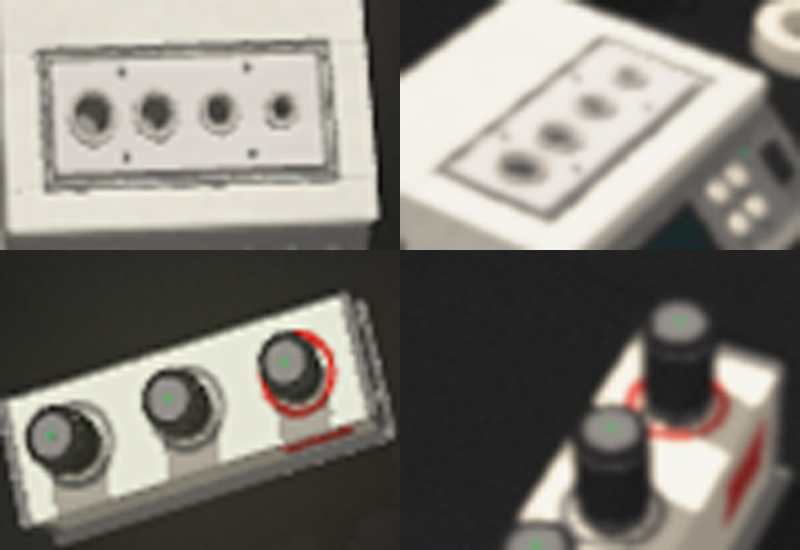

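The crops confirm the red-collared probe, with its head top at about (203.7,227.0) in top and (252.1,229.0) in side. The four wells are clearly visible in both views. Next: sub-pixel centroids and triangulation.

```bash
cat >> h.py <<'E'
def tri(ct,ut,cs,us):
    P=[c['K']@np.c_[c['R'],c['t']] for c in(ct,cs)]
    X=cv2.triangulatePoints(P[0],P[1],np.array(ut,float).reshape(2,1),np.array(us,float).reshape(2,1)).ravel();return X[:3]/X[3]
def dark(c,uv,r,pct=85):
    g=cv2.cvtColor(c['image'],cv2.COLOR_BGR2GRAY).astype(float)
    for _ in range(6):
        x0,y0=int(round(uv[0])),int(round(uv[1]));yy,xx=np.mgrid[y0-r-1:y0+r+2,x0-r-1:x0+r+2]
        p=g[y0-r-1:y0+r+2,x0-r-1:x0+r+2];w=np.clip(np.percentile(p,pct)-20-p,0,None)*(np.hypot(xx-uv[0],yy-uv[1])<r+.5)
        uv=((w*xx).sum()/w.sum(),(w*yy).sum()/w.sum())
    return uv
E
python3 - <<'E'
from h import *
t=cam('top');s=cam('side')
T=[(320.5,198),(334.5,198),(349,197.5),(363,197)];S=[(297,163.5),(304.5,157),(311.5,151),(318.5,145)]
W=[]
for a,b in zip(T,S):
    a=dark(t,a,6);b=dark(s,b,4)
    X=tri(t,a,s,b);print(np.round(a,1),np.round(b,1),X.round(4),ray(t,a,.104).round(4)[:2],ray(s,b,.104).round(4)[:2])
print('probes')
def green(c,uv):
    im=c['image'].astype(float);e=np.clip(im[...,1]-im[...,[0,2]].mean(2)-5,0,None);x,y=map(round,uv)
    w=e[y-3:y+4,x-3:x+4];yy,xx=np.mgrid[y-3:y+4,x-3:x+4];return (w*xx).sum()/w.sum(),(w*yy).sum()/w.sum()
for a,b in (((203.7,227),(252.1,229)),((177.4,234.2),(239.4,250)),((151.3,241.7),None)):
    a=green(t,a); print(np.round(a,1),ray(t,a,.128).round(4))
    if b: b=green(s,b);print(np.round(b,1),tri(t,a,s,b).round(4),ray(s,b,.128).round(4))
E
```

```text
[320.5 197.4] [297.1 163.1] [ 0.5383 -0.0942  0.0984] [ 0.5392 -0.0927] [ 0.5336 -0.0879]
[334.7 197.3] [304.2 157. ] [ 0.5343 -0.1279  0.0983] [ 0.5349 -0.1263] [ 0.5298 -0.1211]
[348.8 196.8] [311.1 151. ] [ 0.5305 -0.1616  0.0988] [ 0.5315 -0.1599] [ 0.5261 -0.1552]
[362.9 196.4] [317.6 145.2] [ 0.5269 -0.1952  0.0992] [ 0.528  -0.1934] [ 0.5226 -0.189 ]
probes
[203.6 226.9] [0.5029 0.1892 0.128 ]
[252.  228.8] [0.5014 0.1886 0.1281] [0.4998 0.1882 0.128 ]
[177.4 234.3] [0.494  0.2507 0.128 ]
[239.2 250. ] [0.4926 0.2501 0.1283] [0.4913 0.2496 0.128 ]
[150.8 241.6] [0.4854 0.3124 0.128 ]
```

>>> carry_out(motion=[{"az": 7,"hand": 1},{"az": 7},{"az": 7},{"az": 7},{"az": 7},{"az": 7},{"az": 7},{"az": 7}], force=40)

```text
validation failed for argument at $.mo...
```

>>> carry_out(motion=[{"az": 7},{"az": 7},{"az": 7},{"az": 0.3},{}])

```text
validation failed for argument at $.mo...
```

>>> carry_out(motion=[{"x": 0,"y": 0,"z": 0,"ax": 0,"ay": 0,"az": 7,"hand": 1},{"x": 0,"y": 0,"z": 0,"ax": 0,"ay": 0,"az": 7,"hand": 1},{"x": 0,"y": 0,"z": 0,"ax": 0,"ay": 0,"az": 7,"hand": 1},{"x": 0,"y": 0,"z": 0,"ax": 0,"ay": 0,"az": 7,"hand": 1},{"x": 0,"y": 0,"z": 0,"ax": 0,"ay": 0,"az": 7,"hand": 1},{"x": 0,"y": 0,"z": 0,"ax": 0,"ay": 0,"az": 7,"hand": 1},{"x": 0,"y": 0,"z": 0,"ax": 0,"ay": 0,"az": 7,"hand": 1},{"x": 0,"y": 0,"z": 0,"ax": 0,"ay": 0,"az": 7,"hand": 1}], force=40)

```text
t: 1.47
position: [0.121, 0.5365, 0.2313]
tcp_rot: [0.0, 0.567, 0.824, -0.0]
contact_force: [-0.3, -0.7, -0.5]
width: 0.0853
```

>>> carry_out(motion=[{"x": 0,"y": 0,"z": 0,"ax": 0,"ay": 0,"az": 7,"hand": 1},{"x": 0,"y": 0,"z": 0,"ax": 0,"ay": 0,"az": 7,"hand": 1},{"x": 0,"y": 0,"z": 0,"ax": 0,"ay": 0,"az": 7,"hand": 1},{"x": -0.03,"y": 0.01,"z": 0,"ax": 0,"ay": 0,"az": 0.3,"hand": 1},{"x": -0.03,"y": 0.02,"z": 0,"ax": 0,"ay": 0,"az": 0,"hand": 1},{"x": -0.03,"y": 0.025,"z": 0,"ax": 0,"ay": 0,"az": 0,"hand": 1},{"x": -0.03,"y": 0.028,"z": 0,"ax": 0,"ay": 0,"az": 0,"hand": 1},{"x": -0.028,"y": 0.028,"z": 0,"ax": 0,"ay": 0,"az": 0,"hand": 1}])

```text
t: 2.13
position: [0.2327, 0.387, 0.2314]
tcp_rot: [0.0, 0.707, 0.707, 0.0]
contact_force: [1.4, 0.7, -0.4]
width: 0.0855
```

>>> carry_out(motion=[{"x": -0.028,"y": 0.03,"z": 0,"ax": 0,"ay": 0,"az": 0,"hand": 1},{"x": -0.028,"y": 0.03,"z": 0,"ax": 0,"ay": 0,"az": 0,"hand": 1},{"x": -0.028,"y": 0.03,"z": 0,"ax": 0,"ay": 0,"az": 0,"hand": 1},{"x": -0.028,"y": 0.03,"z": 0,"ax": 0,"ay": 0,"az": 0,"hand": 1},{"x": -0.028,"y": 0.03,"z": 0,"ax": 0,"ay": 0,"az": 0,"hand": 1},{"x": -0.028,"y": 0.03,"z": 0,"ax": 0,"ay": 0,"az": 0,"hand": 1},{"x": -0.02,"y": 0.03,"z": 0,"ax": 0,"ay": 0,"az": 0,"hand": 1},{"x": 0,"y": 0,"z": 0,"ax": 0,"ay": 0,"az": 0,"hand": 1}])

```text
t: 2.8
position: [0.4461, 0.1974, 0.2315]
tcp_rot: [0.001, 0.709, 0.706, 0.001]
contact_force: [-0.4, 1.0, -0.1]
width: 0.0856
```

>>> carry_out(motion=[{"x": -0.0044,"y": 0.0275,"z": 0.015,"ax": 0,"ay": 0,"az": 0,"hand": 1},{"x": -0.0044,"y": 0.0275,"z": 0.015,"ax": 0,"ay": 0,"az": 0,"hand": 1},{"x": 0,"y": 0,"z": 0.03,"ax": 0,"ay": 0,"az": 0,"hand": 1},{"x": 0,"y": 0,"z": 0.025,"ax": 0,"ay": 0,"az": 0,"hand": 1},{"x": 0,"y": 0,"z": 0.025,"ax": 0,"ay": 0,"az": 0,"hand": 1},{"x": 0,"y": 0,"z": 0.02,"ax": 0,"ay": 0,"az": 0,"hand": 1},{"x": 0,"y": 0,"z": 0.01,"ax": 0,"ay": 0,"az": 0,"hand": 1},{"x": 0,"y": 0,"z": 0,"ax": 0,"ay": 0,"az": 0,"hand": 1}])

```text
t: 3.47
position: [0.496, 0.1916, 0.0895]
tcp_rot: [-0.001, 0.707, 0.707, -0.002]
contact_force: [-0.7, -0.1, -0.3]
width: 0.0853
```

```bash
python3 - <<'E'
from h import *
t=cam('top');s=cam('side');print(sensors.observe()['position'])
f=lambda c,x,y:cv2.resize(c['image'][y:y+80,x:x+80],(400,400),interpolation=cv2.INTER_CUBIC)
cv2.imwrite('pics/g1.png',np.hstack([f(t,160,185),f(s,210,190)]))
E
```

```text
[0.49739818 0.1919536  0.09201709]
```

View pics/g1.png

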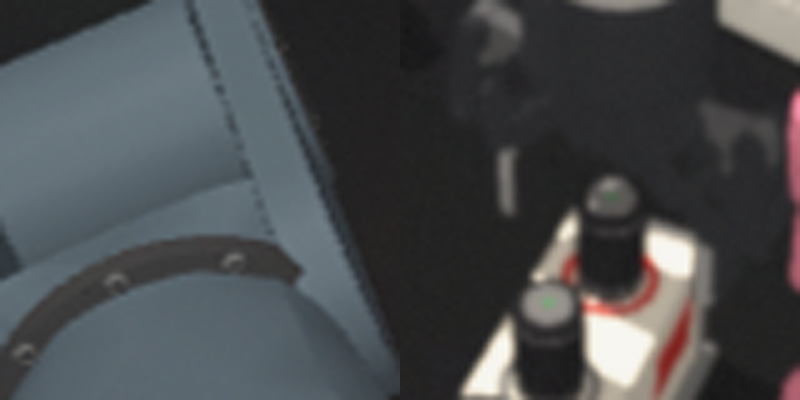

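The top view is blocked by the arm. In the side view the red-collared head at crop (612,230) stands between the open fingers at about (507,180) and (740,150). A small correction, then I grip.

>>> carry_out(motion=[{"x": -0.0032,"y": 0.0038,"z": 0.003,"ax": 0,"ay": 0,"az": 0,"hand": 1},{"x": 0,"y": 0,"z": 0,"ax": 0,"ay": 0,"az": 0,"hand": 1},{"x": 0,"y": 0,"z": 0,"ax": 0,"ay": 0,"az": 0,"hand": 1},{"x": 0,"y": 0,"z": 0,"ax": 0,"ay": 0,"az": 0,"hand": 1}])

```text
t: 3.9
position: [0.5012, 0.1885, 0.0889]
tcp_rot: [0.0, 0.707, 0.707, 0.0]
contact_force: [-0.7, 0.1, -0.4]
width: 0.0855
```

```bash
python3 - <<'E'
from h import *
for _ in range(3):
    o=sensors.observe();print(o['position'].round(4),o['contact_force'].round(2),o['joint_velocities'].round(4))
E
```

```text
[0.5012 0.1885 0.0889] [-0.73  0.11 -0.38] [ 0.0039  0.0056  0.0032 -0.0014 -0.0018  0.0005]
[0.5012 0.1885 0.0889] [-0.73  0.11 -0.38] [ 0.0039  0.0056  0.0032 -0.0014 -0.0018  0.0005]
[0.5012 0.1885 0.0889] [-0.73  0.11 -0.38] [ 0.0039  0.0056  0.0032 -0.0014 -0.0018  0.0005]
```

>>> carry_out(motion=[{"x": 0,"y": 0,"z": 0,"ax": 0,"ay": 0,"az": 0,"hand": -1},{"x": 0,"y": 0,"z": 0,"ax": 0,"ay": 0,"az": 0,"hand": -1},{"x": 0,"y": 0,"z": 0,"ax": 0,"ay": 0,"az": 0,"hand": -1},{"x": 0,"y": 0,"z": 0,"ax": 0,"ay": 0,"az": 0,"hand": -1},{"x": 0,"y": 0,"z": 0,"ax": 0,"ay": 0,"az": 0,"hand": -1},{"x": 0,"y": 0,"z": 0,"ax": 0,"ay": 0,"az": 0,"hand": -1},{"x": 0,"y": 0,"z": 0,"ax": 0,"ay": 0,"az": 0,"hand": -1},{"x": 0,"y": 0,"z": 0,"ax": 0,"ay": 0,"az": 0,"hand": -1}], force=60)

```text
t: 4.57
position: [0.5009, 0.1886, 0.0885]
tcp_rot: [0.0, 0.707, 0.707, 0.0]
contact_force: [-2.0, -0.7, 6.0]
width: 0.0286
```

>>> carry_out(motion=[{"x": 0,"y": 0,"z": -0.005,"ax": 0,"ay": 0,"az": 0,"hand": -1},{"x": 0,"y": 0,"z": -0.015,"ax": 0,"ay": 0,"az": 0,"hand": -1},{"x": 0,"y": 0,"z": -0.02,"ax": 0,"ay": 0,"az": 0,"hand": -1},{"x": 0,"y": 0,"z": -0.025,"ax": 0,"ay": 0,"az": 0,"hand": -1},{"x": 0,"y": 0,"z": -0.025,"ax": 0,"ay": 0,"az": 0,"hand": -1},{"x": 0,"y": 0,"z": -0.02,"ax": 0,"ay": 0,"az": 0,"hand": -1},{"x": 0,"y": 0,"z": -0.01,"ax": 0,"ay": 0,"az": 0,"hand": -1},{"x": 0,"y": 0,"z": -0.005,"ax": 0,"ay": 0,"az": 0,"hand": -1}])

```text
t: 5.23
position: [0.5012, 0.1886, 0.2146]
tcp_rot: [0.0, 0.707, 0.707, 0.001]
contact_force: [0.2, -0.1, -0.8]
width: 0.0289
```

>>> carry_out(motion=[{"x": -0.02,"y": 0.003,"z": 0,"ax": 0,"ay": 0,"az": 0,"hand": -1},{"x": -0.035,"y": 0.005,"z": 0,"ax": 0,"ay": 0,"az": 0,"hand": -1},{"x": -0.038,"y": 0.005,"z": 0,"ax": 0,"ay": 0,"az": 0,"hand": -1},{"x": -0.038,"y": 0.005,"z": 0,"ax": 0,"ay": 0,"az": 0,"hand": -1},{"x": -0.038,"y": 0.005,"z": 0,"ax": 0,"ay": 0,"az": 0,"hand": -1},{"x": -0.038,"y": 0.005,"z": 0,"ax": 0,"ay": 0,"az": 0,"hand": -1},{"x": -0.035,"y": 0.005,"z": 0,"ax": 0,"ay": 0,"az": 0,"hand": -1},{"x": -0.022,"y": 0.003,"z": 0,"ax": 0,"ay": 0,"az": 0,"hand": -1}])

```text
t: 5.9
position: [0.5364, -0.0785, 0.2121]
tcp_rot: [-0.001, 0.708, 0.706, -0.001]
contact_force: [0.0, -0.3, -1.7]
width: 0.0289
```

>>> carry_out(motion=[{"x": -0.0188,"y": 0.001,"z": 0.01,"ax": 0,"ay": 0,"az": 0,"hand": -1},{"x": 0,"y": 0,"z": 0.008,"ax": 0,"ay": 0,"az": 0,"hand": -1},{"x": 0,"y": 0,"z": 0,"ax": 0,"ay": 0,"az": 0,"hand": -1},{"x": 0,"y": 0,"z": 0,"ax": 0,"ay": 0,"az": 0,"hand": -1}])

```text
t: 6.23
position: [0.5372, -0.0936, 0.1942]
tcp_rot: [-0.001, 0.707, 0.707, -0.001]
contact_force: [-0.5, -0.4, -1.2]
width: 0.0291
```

```bash
python3 - <<'E'
from h import *
t=cam('top');s=cam('side');o=sensors.observe();p=o['position'];print(p.round(4),o['contact_force'].round(1))
np.savez('v1.npz',t=t['image'],s=s['image'])
x0,y0=270,90
for n,c in(('side',s),('top',t)): print(n,'tip,shoulder,top',proj(c,[p-[0,0,.0105+.066],p-[0,0,.0105],p+[0,0,.0395],[.5383,-.0942,.104]]).round(1))
cv2.imwrite('pics/w1.png',np.hstack([cv2.resize(s['image'][95:185,265:345],(533,600),interpolation=cv2.INTER_CUBIC),cv2.resize(t['image'][150:225,300:333],(264,600),interpolation=cv2.INTER_CUBIC)]))
E
```

```text
[ 0.5378 -0.0933  0.1953] [-0.7  0.3 -0.8]
side tip,shoulder,top [[297.2 156.9]
 [299.5 135.3]
 [301.4 117.7]
 [296.6 161.2]]
top tip,shoulder,top [[321.8 196.7]
 [326.1 191.1]
 [329.8 186.3]
 [321.2 197.6]]
```

View pics/w1.png

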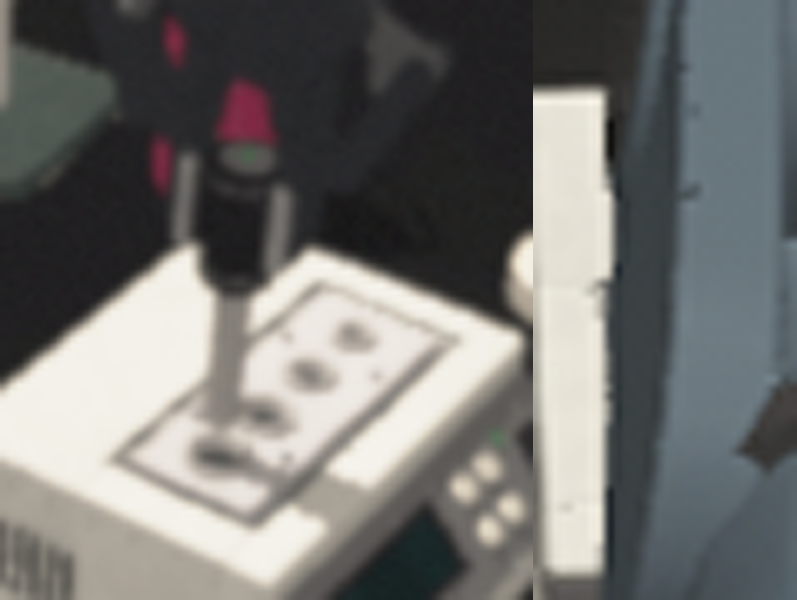

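The stem tip at crop (222,418) hangs just above well A at (222,457), so it lines up to within about 1 mm. I'll lower it gently.

>>> carry_out(motion=[{"x": -0.0004,"y": 0,"z": 0.005,"ax": 0,"ay": 0,"az": 0,"hand": -1},{"x": 0,"y": 0,"z": 0.005,"ax": 0,"ay": 0,"az": 0,"hand": -1},{"x": 0,"y": 0,"z": 0.002,"ax": 0,"ay": 0,"az": 0,"hand": -1},{"x": 0,"y": 0,"z": 0.002,"ax": 0,"ay": 0,"az": 0,"hand": -1},{"x": 0,"y": 0,"z": 0.0015,"ax": 0,"ay": 0,"az": 0,"hand": -1},{"x": 0,"y": 0,"z": 0.001,"ax": 0,"ay": 0,"az": 0,"hand": -1},{"x": 0,"y": 0,"z": 0,"ax": 0,"ay": 0,"az": 0,"hand": -1}])

```text
t: 6.92
position: [0.5378, -0.0946, 0.1786]
tcp_rot: [-0.0, 0.707, 0.707, -0.0]
contact_force: [-0.3, 0.0, -1.0]
width: 0.029
```

>>> carry_out(motion=[{"x": 0,"y": 0,"z": 0.001,"ax": 0,"ay": 0,"az": 0,"hand": -1},{"x": 0,"y": 0,"z": 0.001,"ax": 0,"ay": 0,"az": 0,"hand": -1},{"x": 0,"y": 0,"z": 0.001,"ax": 0,"ay": 0,"az": 0,"hand": -1}])

```text
t: 7.17
position: [0.5379, -0.0947, 0.1758]
tcp_rot: [0.0, 0.707, 0.707, 0.0]
contact_force: [-0.4, -0.1, -1.2]
width: 0.0288
```

>>> carry_out(motion=[{"x": 0,"y": 0,"z": 0.002,"ax": 0,"ay": 0,"az": 0,"hand": -1},{"x": 0,"y": 0,"z": 0.002,"ax": 0,"ay": 0,"az": 0,"hand": -1},{"x": 0,"y": 0,"z": 0.002,"ax": 0,"ay": 0,"az": 0,"hand": -1},{"x": 0,"y": 0,"z": 0.002,"ax": 0,"ay": 0,"az": 0,"hand": -1},{"x": 0,"y": 0,"z": 0,"ax": 0,"ay": 0,"az": 0,"hand": -1}])

```text
t: 7.58
position: [0.5376, -0.0946, 0.1673]
tcp_rot: [-0.0, 0.707, 0.707, -0.0]
contact_force: [0.2, 0.6, -1.0]
width: 0.029
```

>>> carry_out(motion=[{"x": 0,"y": 0,"z": 0.003,"ax": 0,"ay": 0,"az": 0,"hand": -1},{"x": 0,"y": 0,"z": 0.003,"ax": 0,"ay": 0,"az": 0,"hand": -1},{"x": 0,"y": 0,"z": 0.002,"ax": 0,"ay": 0,"az": 0,"hand": -1},{"x": 0,"y": 0,"z": 0,"ax": 0,"ay": 0,"az": 0,"hand": -1},{"x": 0,"y": 0,"z": 0,"ax": 0,"ay": 0,"az": 0,"hand": -1}])

```text
t: 8.0
position: [0.5378, -0.0947, 0.1596]
tcp_rot: [-0.0, 0.707, 0.707, -0.0]
contact_force: [-0.0, -0.2, -1.6]
width: 0.0284
```

>>> carry_out(motion=[{"x": 0,"y": 0,"z": -0.01,"ax": 0,"ay": 0,"az": 0,"hand": -1},{"x": 0,"y": 0,"z": -0.012,"ax": 0,"ay": 0,"az": 0,"hand": -1},{"x": 0,"y": 0,"z": -0.01,"ax": 0,"ay": 0,"az": 0,"hand": -1},{"x": 0,"y": 0,"z": 0,"ax": 0,"ay": 0,"az": 0,"hand": -1},{"x": -0.015,"y": -0.0018,"z": 0,"ax": 0,"ay": 0,"az": 0,"hand": -1},{"x": -0.0183,"y": -0.002,"z": 0,"ax": 0,"ay": 0,"az": 0,"hand": -1},{"x": 0,"y": 0,"z": 0,"ax": 0,"ay": 0,"az": 0,"hand": -1},{"x": 0,"y": 0,"z": 0,"ax": 0,"ay": 0,"az": 0,"hand": -1}])

```text
t: 8.67
position: [0.5339, -0.1284, 0.1918]
tcp_rot: [-0.0, 0.708, 0.707, 0.0]
contact_force: [0.7, 0.4, -1.7]
width: 0.0285
```

```bash
python3 - <<'E'
from h import *
s=cam('side');o=sensors.observe();p=o['position'];print(p.round(4),o['contact_force'].round(1))
print(proj(s,[p-[0,0,.0765],p+[0,0,.0395]]).round(1), [np.round(dark(s,b,4),1) for b in((297.1,163.1),(311.1,151),(317.6,145.2))])
cv2.imwrite('pics/w2.png',cv2.resize(s['image'][95:185,265:345],(533,600),interpolation=cv2.INTER_CUBIC))
E
```

```text
[ 0.5339 -0.1279  0.1917] [-0.  -0.1 -1.2]
[[304.3 151.7]
 [309.1 113.1]] [array([297.1, 163.1]), array([306.7, 149.7]), array([317.6, 145.2])]
```

View pics/w2.png

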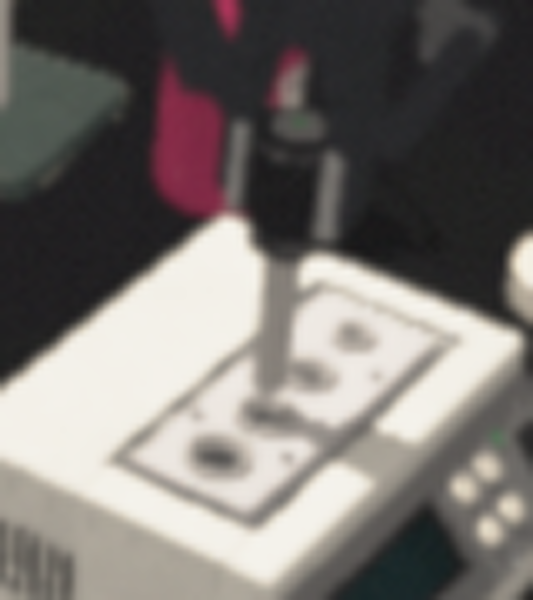

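The stem tip at crop (268,388) sits right above well B at (262,415), and well A hasn't moved. I'll lower it slowly.

>>> carry_out(motion=[{"x": 0,"y": 0,"z": 0.005,"ax": 0,"ay": 0,"az": 0,"hand": -1},{"x": 0,"y": 0,"z": 0.004,"ax": 0,"ay": 0,"az": 0,"hand": -1},{"x": 0,"y": 0,"z": 0.001,"ax": 0,"ay": 0,"az": 0,"hand": -1},{"x": 0,"y": 0,"z": 0.001,"ax": 0,"ay": 0,"az": 0,"hand": -1},{"x": 0,"y": 0,"z": 0,"ax": 0,"ay": 0,"az": 0,"hand": -1},{"x": 0,"y": 0,"z": 0,"ax": 0,"ay": 0,"az": 0,"hand": -1}])

```text
t: 9.22
position: [0.5341, -0.1279, 0.1808]
tcp_rot: [-0.0, 0.707, 0.707, -0.0]
contact_force: [-0.4, -0.2, -0.4]
width: 0.0288
```

>>> carry_out(motion=[{"x": 0,"y": 0,"z": 0.0007,"ax": 0,"ay": 0,"az": 0,"hand": -1},{"x": 0,"y": 0,"z": 0.0007,"ax": 0,"ay": 0,"az": 0,"hand": -1},{"x": 0,"y": 0,"z": 0,"ax": 0,"ay": 0,"az": 0,"hand": -1}])

```text
t: 9.47
position: [0.534, -0.128, 0.1793]
tcp_rot: [-0.0, 0.707, 0.707, -0.0]
contact_force: [0.3, 0.3, -1.3]
width: 0.0287
```

>>> carry_out(motion=[{"x": 0,"y": 0,"z": 0.0005,"ax": 0,"ay": 0,"az": 0,"hand": -1},{"x": 0,"y": 0,"z": 0.0005,"ax": 0,"ay": 0,"az": 0,"hand": -1},{"x": 0,"y": 0,"z": 0,"ax": 0,"ay": 0,"az": 0,"hand": -1}])

```text
t: 9.72
position: [0.534, -0.128, 0.1783]
tcp_rot: [-0.0, 0.707, 0.707, -0.0]
contact_force: [-0.1, 0.6, -2.0]
width: 0.029
```

>>> carry_out(motion=[{"x": 0,"y": 0,"z": 0.0005,"ax": 0,"ay": 0,"az": 0,"hand": -1},{"x": 0,"y": 0,"z": 0.0005,"ax": 0,"ay": 0,"az": 0,"hand": -1},{"x": 0,"y": 0,"z": 0,"ax": 0,"ay": 0,"az": 0,"hand": -1}])

```text
t: 9.97
position: [0.534, -0.1279, 0.1773]
tcp_rot: [-0.0, 0.707, 0.707, -0.0]
contact_force: [-1.1, 0.3, -1.0]
width: 0.0287
```

>>> carry_out(motion=[{"x": 0,"y": 0,"z": 0.0005,"ax": 0,"ay": 0,"az": 0,"hand": -1},{"x": 0,"y": 0,"z": 0.0005,"ax": 0,"ay": 0,"az": 0,"hand": -1},{"x": 0,"y": 0,"z": 0,"ax": 0,"ay": 0,"az": 0,"hand": -1}])

```text
t: 10.22
position: [0.5339, -0.1279, 0.1763]
tcp_rot: [-0.0, 0.707, 0.707, -0.0]
contact_force: [0.1, 1.2, -1.1]
width: 0.0287
```

>>> carry_out(motion=[{"x": 0,"y": 0,"z": 0.0005,"ax": 0,"ay": 0,"az": 0,"hand": -1},{"x": 0,"y": 0,"z": 0.0005,"ax": 0,"ay": 0,"az": 0,"hand": -1},{"x": 0,"y": 0,"z": 0,"ax": 0,"ay": 0,"az": 0,"hand": -1}])

```text
t: 10.47
position: [0.5339, -0.1279, 0.1752]
tcp_rot: [-0.0, 0.707, 0.707, -0.0]
contact_force: [-0.4, 0.9, -1.0]
width: 0.0291
```

>>> carry_out(motion=[{"x": 0,"y": 0,"z": 0.001,"ax": 0,"ay": 0,"az": 0,"hand": -1},{"x": 0,"y": 0,"z": 0.001,"ax": 0,"ay": 0,"az": 0,"hand": -1},{"x": 0,"y": 0,"z": 0.001,"ax": 0,"ay": 0,"az": 0,"hand": -1},{"x": 0,"y": 0,"z": 0.001,"ax": 0,"ay": 0,"az": 0,"hand": -1},{"x": 0,"y": 0,"z": 0,"ax": 0,"ay": 0,"az": 0,"hand": -1}])

```text
t: 10.88
position: [0.534, -0.128, 0.1711]
tcp_rot: [-0.0, 0.707, 0.707, -0.0]
contact_force: [-0.4, 0.2, -1.8]
width: 0.0287
```

>>> carry_out(motion=[{"x": 0,"y": 0,"z": 0.002,"ax": 0,"ay": 0,"az": 0,"hand": -1},{"x": 0,"y": 0,"z": 0.002,"ax": 0,"ay": 0,"az": 0,"hand": -1},{"x": 0,"y": 0,"z": 0.002,"ax": 0,"ay": 0,"az": 0,"hand": -1},{"x": 0,"y": 0,"z": 0.002,"ax": 0,"ay": 0,"az": 0,"hand": -1},{"x": 0,"y": 0,"z": 0,"ax": 0,"ay": 0,"az": 0,"hand": -1}])

```text
t: 11.3
position: [0.5339, -0.128, 0.1629]
tcp_rot: [-0.0, 0.707, 0.707, -0.0]
contact_force: [-0.6, 0.1, -1.2]
width: 0.0289
```

>>> carry_out(motion=[{"x": 0,"y": 0,"z": 0.002,"ax": 0,"ay": 0,"az": 0,"hand": -1},{"x": 0,"y": 0,"z": 0.002,"ax": 0,"ay": 0,"az": 0,"hand": -1},{"x": 0,"y": 0,"z": 0,"ax": 0,"ay": 0,"az": 0,"hand": -1},{"x": 0,"y": 0,"z": 0,"ax": 0,"ay": 0,"az": 0,"hand": -1}])

```text
t: 11.63
position: [0.534, -0.128, 0.1593]
tcp_rot: [-0.0, 0.707, 0.707, -0.0]
contact_force: [0.3, 0.7, -0.8]
width: 0.0284
```

B took it: 21 mm deep with no force. On to C.

>>> carry_out(motion=[{"x": 0,"y": 0,"z": -0.01,"ax": 0,"ay": 0,"az": 0,"hand": -1},{"x": 0,"y": 0,"z": -0.012,"ax": 0,"ay": 0,"az": 0,"hand": -1},{"x": 0,"y": 0,"z": -0.01,"ax": 0,"ay": 0,"az": 0,"hand": -1},{"x": 0,"y": 0,"z": 0,"ax": 0,"ay": 0,"az": 0,"hand": -1},{"x": -0.016,"y": -0.0018,"z": 0,"ax": 0,"ay": 0,"az": 0,"hand": -1},{"x": -0.0178,"y": -0.002,"z": 0,"ax": 0,"ay": 0,"az": 0,"hand": -1},{"x": 0,"y": 0,"z": 0,"ax": 0,"ay": 0,"az": 0,"hand": -1},{"x": 0,"y": 0,"z": 0,"ax": 0,"ay": 0,"az": 0,"hand": -1}])

```text
t: 12.3
position: [0.5301, -0.1622, 0.1913]
tcp_rot: [-0.0, 0.708, 0.707, 0.0]
contact_force: [-0.6, -0.0, -1.3]
width: 0.029
```

>>> carry_out(motion=[{"x": 0,"y": 0,"z": 0.005,"ax": 0,"ay": 0,"az": 0,"hand": -1},{"x": 0,"y": 0,"z": 0.004,"ax": 0,"ay": 0,"az": 0,"hand": -1},{"x": 0,"y": 0,"z": 0.001,"ax": 0,"ay": 0,"az": 0,"hand": -1},{"x": 0,"y": 0,"z": 0,"ax": 0,"ay": 0,"az": 0,"hand": -1},{"x": 0,"y": 0,"z": 0,"ax": 0,"ay": 0,"az": 0,"hand": -1}])

```text
t: 12.72
position: [0.5302, -0.1615, 0.1812]
tcp_rot: [-0.0, 0.707, 0.707, -0.0]
contact_force: [-0.8, 0.2, -1.4]
width: 0.0287
```

>>> carry_out(motion=[{"x": 0,"y": 0,"z": 0.0005,"ax": 0,"ay": 0,"az": 0,"hand": -1},{"x": 0,"y": 0,"z": 0.0005,"ax": 0,"ay": 0,"az": 0,"hand": -1},{"x": 0,"y": 0,"z": 0,"ax": 0,"ay": 0,"az": 0,"hand": -1}])

```text
t: 12.97
position: [0.5302, -0.1618, 0.1804]
tcp_rot: [0.0, 0.707, 0.707, 0.0]
contact_force: [0.2, 0.5, -1.8]
width: 0.0288
```

>>> carry_out(motion=[{"x": 0,"y": 0,"z": 0.0005,"ax": 0,"ay": 0,"az": 0,"hand": -1},{"x": 0,"y": 0,"z": 0.0005,"ax": 0,"ay": 0,"az": 0,"hand": -1},{"x": 0,"y": 0,"z": 0,"ax": 0,"ay": 0,"az": 0,"hand": -1}])

```text
t: 13.22
position: [0.5302, -0.1618, 0.1793]
tcp_rot: [-0.0, 0.707, 0.707, 0.0]
contact_force: [-0.2, -0.3, -0.9]
width: 0.0285
```

>>> carry_out(motion=[{"x": 0,"y": 0,"z": 0.0005,"ax": 0,"ay": 0,"az": 0,"hand": -1},{"x": 0,"y": 0,"z": 0,"ax": 0,"ay": 0,"az": 0,"hand": -1}])

```text
t: 13.38
position: [0.5302, -0.1617, 0.1789]
tcp_rot: [-0.0, 0.707, 0.707, 0.0]
contact_force: [-0.5, 0.7, -0.3]
width: 0.0289
```

>>> carry_out(motion=[{"x": 0,"y": 0,"z": 0.0005,"ax": 0,"ay": 0,"az": 0,"hand": -1},{"x": 0,"y": 0,"z": 0,"ax": 0,"ay": 0,"az": 0,"hand": -1}])

```text
t: 13.55
position: [0.5302, -0.1617, 0.1784]
tcp_rot: [-0.0, 0.707, 0.707, 0.0]
contact_force: [-0.3, 0.6, 0.6]
width: 0.0289
```

>>> carry_out(motion=[{"x": 0,"y": 0,"z": 0.0003,"ax": 0,"ay": 0,"az": 0,"hand": -1},{"x": 0,"y": 0,"z": 0,"ax": 0,"ay": 0,"az": 0,"hand": -1}])

```text
t: 13.72
position: [0.5302, -0.1618, 0.1782]
tcp_rot: [0.0, 0.707, 0.707, 0.0]
contact_force: [-1.2, 0.9, 1.4]
width: 0.029
```

>>> carry_out(motion=[{"x": 0,"y": 0,"z": 0.0003,"ax": 0,"ay": 0,"az": 0,"hand": -1},{"x": 0,"y": 0,"z": 0,"ax": 0,"ay": 0,"az": 0,"hand": -1}])

```text
t: 13.88
position: [0.5304, -0.1618, 0.178]
tcp_rot: [0.0, 0.707, 0.707, 0.0]
contact_force: [-0.0, 1.2, 2.9]
width: 0.0288
```

>>> carry_out(motion=[{"x": 0,"y": 0,"z": 0.0003,"ax": 0,"ay": 0,"az": 0,"hand": -1},{"x": 0,"y": 0,"z": 0,"ax": 0,"ay": 0,"az": 0,"hand": -1}])

```text
t: 14.05
position: [0.5305, -0.1619, 0.1778]
tcp_rot: [0.0, 0.707, 0.707, 0.0]
contact_force: [-0.9, 1.3, 4.8]
width: 0.0287
```

>>> carry_out(motion=[{"x": 0,"y": 0,"z": 0.0003,"ax": 0,"ay": 0,"az": 0,"hand": -1},{"x": 0,"y": 0,"z": 0,"ax": 0,"ay": 0,"az": 0,"hand": -1}])

```text
t: 14.22
position: [0.5305, -0.1619, 0.1777]
tcp_rot: [0.0, 0.707, 0.707, 0.0]
contact_force: [-0.5, 0.7, 6.5]
width: 0.0291
```

The net vertical force is about 7.7 N and climbing with almost no travel, so the stem looks stopped. I'll cross-check its thickness in the saved image, which costs no robot time.

```bash
python3 - <<'E'
from h import *
g=cv2.cvtColor(np.load('v1.npz')['s'],cv2.COLOR_BGR2GRAY)
for y in range(118,156,2): print(y,g[y,288:314])
s=cam('side'); p=np.array([.5378,-.0933,.15]); print(408/ (s['R']@p+s['t'])[2]*np.array([.012,.015,.018,.030]))
o=sensors.observe();print(o['contact_force'].round(1),o['position'].round(4),o['torque'].round(2))
E
```

```text
118 [61 68 57 59 81 87 68 45 34 43 66 80 84 88 89 87 86 79 59 45 41 40 40 41
 41 41]
120 [ 60  66  58  70 104 107  75  48  36  35  40  53  66  74  77  79  75  63
  47  42  42  41  41  40  40  41]
122 [ 50  58  55  74 104  98  67  40  41  45  46  45  39  38  40  42  40  46
  60  60  50  42  42  39  40  40]
124 [ 36  42  49  78 102  90  58  36  30  32  39  42  42  46  49  49  46  66
 103 108  84  56  43  39  39  34]
126 [ 34  36  53  86 104  83  50  32  27  31  29  28  27  30  31  33  44  73
 106 112  86  55  43  40  38  33]
128 [ 32  34  57  94 106  80  46  30  28  28  29  31  30  30  30  30  47  80
 110 109  80  53  41  41  37  31]
130 [ 31  34  57  96 107  85  56  37  32  30  29  29  31  29  29  32  55  91
 112 106  73  48  40  41  37  28]
132 [ 36  55  91 137 181 195 152  87  42  28  29  29  28  28  28  33  63 104
 115  97  66  61 104 145 140 112]
134 [118 182 225 236 239 233 173  90  45  33  29  29  28  28  30  39  69 108
 116 113 133 179 227 239 240 238]
136 [228 239 240 241 240 237 206 129  75  53  44  44  47  48  43  44  63 112
 176 213 233 239 240 237 233 232]
138 [240 239 239
[... 395 characters left out ...]
181 198 216 230 234 234 233 232]
146 [241 240 240 240 241 241 240 236 202 149 131 129 126 128 147 182 213 228
 231 221 214 227 232 233 233 230]
148 [241 240 240 240 241 241 241 235 192 145 132 130 129 150 203 227 234 235
 234 231 225 216 209 209 215 222]
150 [241 241 241 241 241 241 238 223 174 139 131 129 134 172 223 233 234 234
 230 216 190 156 139 141 156 177]
152 [241 241 241 240 238 229 203 166 142 133 131 129 141 185 223 231 232 231
 229 218 198 179 161 145 148 164]
154 [241 239 233 214 178 163 174 168 146 133 129 127 137 167 184 188 189 195
 209 219 225 225 223 219 220 225]
[ 4.78899516  5.98624395  7.18349274 11.9724879 ]
[-0.5  0.2  7. ] [ 0.5305 -0.1619  0.1778] [ 0.21  0.28 -0.01]
```

>>> carry_out(motion=[{"x": 0,"y": 0,"z": 0.0003,"ax": 0,"ay": 0,"az": 0,"hand": -1},{"x": 0,"y": 0,"z": 0,"ax": 0,"ay": 0,"az": 0,"hand": -1},{"x": 0,"y": 0,"z": 0,"ax": 0,"ay": 0,"az": 0,"hand": -1}])

```text
t: 14.52
position: [0.5305, -0.162, 0.1776]
tcp_rot: [0.001, 0.707, 0.707, 0.0]
contact_force: [-2.0, 0.4, 8.4]
width: 0.0287
```

Stopped: about 9.5 N net, under 2 N sideways and no more travel. C refuses it, so this is the 15 mm stem and it goes back to B.

>>> carry_out(motion=[{"x": 0,"y": 0,"z": -0.004,"ax": 0,"ay": 0,"az": 0,"hand": -1},{"x": 0,"y": 0,"z": -0.01,"ax": 0,"ay": 0,"az": 0,"hand": -1},{"x": 0,"y": 0,"z": 0,"ax": 0,"ay": 0,"az": 0,"hand": -1},{"x": 0.016,"y": 0.0018,"z": 0,"ax": 0,"ay": 0,"az": 0,"hand": -1},{"x": 0.0178,"y": 0.002,"z": 0,"ax": 0,"ay": 0,"az": 0,"hand": -1},{"x": 0,"y": 0,"z": 0,"ax": 0,"ay": 0,"az": 0,"hand": -1},{"x": 0,"y": 0,"z": 0,"ax": 0,"ay": 0,"az": 0,"hand": -1}])

```text
t: 15.1
position: [0.5341, -0.1276, 0.191]
tcp_rot: [0.0, 0.707, 0.708, -0.0]
contact_force: [0.2, -0.1, -0.9]
width: 0.0289
```

>>> carry_out(motion=[{"x": 0,"y": 0,"z": 0.005,"ax": 0,"ay": 0,"az": 0,"hand": -1},{"x": 0,"y": 0,"z": 0.003,"ax": 0,"ay": 0,"az": 0,"hand": -1},{"x": 0,"y": 0,"z": 0.001,"ax": 0,"ay": 0,"az": 0,"hand": -1},{"x": 0,"y": 0,"z": 0.001,"ax": 0,"ay": 0,"az": 0,"hand": -1},{"x": 0,"y": 0,"z": 0.001,"ax": 0,"ay": 0,"az": 0,"hand": -1},{"x": 0,"y": 0,"z": 0,"ax": 0,"ay": 0,"az": 0,"hand": -1}])

```text
t: 15.6
position: [0.534, -0.1281, 0.1797]
tcp_rot: [-0.0, 0.707, 0.707, -0.0]
contact_force: [-0.4, 0.1, -0.5]
width: 0.0287
```

>>> carry_out(motion=[{"x": 0,"y": 0,"z": 0.0005,"ax": 0,"ay": 0,"az": 0,"hand": -1},{"x": 0,"y": 0,"z": 0.0005,"ax": 0,"ay": 0,"az": 0,"hand": -1},{"x": 0,"y": 0,"z": 0.0005,"ax": 0,"ay": 0,"az": 0,"hand": -1},{"x": 0,"y": 0,"z": 0,"ax": 0,"ay": 0,"az": 0,"hand": -1}])

```text
t: 15.93
position: [0.534, -0.128, 0.1783]
tcp_rot: [-0.0, 0.707, 0.707, -0.0]
contact_force: [0.3, -0.2, -0.7]
width: 0.0291
```

>>> carry_out(motion=[{"x": 0,"y": 0,"z": 0.0005,"ax": 0,"ay": 0,"az": 0,"hand": -1},{"x": 0,"y": 0,"z": 0.0005,"ax": 0,"ay": 0,"az": 0,"hand": -1},{"x": 0,"y": 0,"z": 0.0005,"ax": 0,"ay": 0,"az": 0,"hand": -1},{"x": 0,"y": 0,"z": 0,"ax": 0,"ay": 0,"az": 0,"hand": -1}])

```text
t: 16.27
position: [0.534, -0.1279, 0.1768]
tcp_rot: [-0.0, 0.707, 0.707, -0.0]
contact_force: [0.6, 0.1, -2.7]
width: 0.0288
```

>>> carry_out(motion=[{"x": 0,"y": 0,"z": 0.001,"ax": 0,"ay": 0,"az": 0,"hand": -1},{"x": 0,"y": 0,"z": 0.001,"ax": 0,"ay": 0,"az": 0,"hand": -1},{"x": 0,"y": 0,"z": 0.001,"ax": 0,"ay": 0,"az": 0,"hand": -1},{"x": 0,"y": 0,"z": 0.001,"ax": 0,"ay": 0,"az": 0,"hand": -1},{"x": 0,"y": 0,"z": 0,"ax": 0,"ay": 0,"az": 0,"hand": -1}])

```text
t: 16.68
position: [0.5339, -0.1279, 0.1726]
tcp_rot: [-0.0, 0.707, 0.707, -0.0]
contact_force: [1.0, -0.2, -0.5]
width: 0.0287
```

>>> carry_out(motion=[{"x": 0,"y": 0,"z": 0.002,"ax": 0,"ay": 0,"az": 0,"hand": -1},{"x": 0,"y": 0,"z": 0.003,"ax": 0,"ay": 0,"az": 0,"hand": -1},{"x": 0,"y": 0,"z": 0.003,"ax": 0,"ay": 0,"az": 0,"hand": -1},{"x": 0,"y": 0,"z": 0.003,"ax": 0,"ay": 0,"az": 0,"hand": -1},{"x": 0,"y": 0,"z": 0.002,"ax": 0,"ay": 0,"az": 0,"hand": -1},{"x": 0,"y": 0,"z": 0,"ax": 0,"ay": 0,"az": 0,"hand": -1}])

```text
t: 17.18
position: [0.5338, -0.1279, 0.1593]
tcp_rot: [-0.0, 0.707, 0.707, -0.0]
contact_force: [0.1, 0.4, -1.1]
width: 0.0288
```

>>> carry_out(motion=[{"x": 0,"y": 0,"z": 0.003,"ax": 0,"ay": 0,"az": 0,"hand": -1},{"x": 0,"y": 0,"z": 0.003,"ax": 0,"ay": 0,"az": 0,"hand": -1},{"x": 0,"y": 0,"z": 0.003,"ax": 0,"ay": 0,"az": 0,"hand": -1},{"x": 0,"y": 0,"z": 0.003,"ax": 0,"ay": 0,"az": 0,"hand": -1},{"x": 0,"y": 0,"z": 0.003,"ax": 0,"ay": 0,"az": 0,"hand": -1},{"x": 0,"y": 0,"z": 0,"ax": 0,"ay": 0,"az": 0,"hand": -1}])

```text
t: 17.68
position: [0.5337, -0.1279, 0.1442]
tcp_rot: [-0.0, 0.707, 0.707, -0.0]
contact_force: [-0.5, 0.4, -2.2]
width: 0.0288
```

>>> carry_out(motion=[{"x": 0,"y": 0,"z": 0.003,"ax": 0,"ay": 0,"az": 0,"hand": -1},{"x": 0,"y": 0,"z": 0.003,"ax": 0,"ay": 0,"az": 0,"hand": -1},{"x": 0,"y": 0,"z": 0.003,"ax": 0,"ay": 0,"az": 0,"hand": -1},{"x": 0,"y": 0,"z": 0.002,"ax": 0,"ay": 0,"az": 0,"hand": -1},{"x": 0,"y": 0,"z": 0.001,"ax": 0,"ay": 0,"az": 0,"hand": -1},{"x": 0,"y": 0,"z": 0.001,"ax": 0,"ay": 0,"az": 0,"hand": -1},{"x": 0,"y": 0,"z": 0,"ax": 0,"ay": 0,"az": 0,"hand": -1}])

```text
t: 18.27
position: [0.534, -0.128, 0.1317]
tcp_rot: [-0.0, 0.707, 0.707, -0.0]
contact_force: [0.9, -0.3, -1.4]
width: 0.0286
```

>>> carry_out(motion=[{"x": 0,"y": 0,"z": 0.0005,"ax": 0,"ay": 0,"az": 0,"hand": -1},{"x": 0,"y": 0,"z": 0.0005,"ax": 0,"ay": 0,"az": 0,"hand": -1},{"x": 0,"y": 0,"z": 0,"ax": 0,"ay": 0,"az": 0,"hand": -1}])

```text
t: 18.52
position: [0.534, -0.128, 0.1309]
tcp_rot: [0.0, 0.707, 0.707, -0.0]
contact_force: [0.1, 0.0, -1.0]
width: 0.029
```

>>> carry_out(motion=[{"x": 0,"y": 0,"z": 0.0005,"ax": 0,"ay": 0,"az": 0,"hand": -1},{"x": 0,"y": 0,"z": 0,"ax": 0,"ay": 0,"az": 0,"hand": -1}])

```text
t: 18.68
position: [0.534, -0.128, 0.1304]
tcp_rot: [0.0, 0.707, 0.707, 0.0]
contact_force: [-0.0, -1.2, -0.6]
width: 0.0287
```

>>> carry_out(motion=[{"x": 0,"y": 0,"z": 0.0005,"ax": 0,"ay": 0,"az": 0,"hand": -1},{"x": 0,"y": 0,"z": 0,"ax": 0,"ay": 0,"az": 0,"hand": -1}])

```text
t: 18.85
position: [0.534, -0.128, 0.1298]
tcp_rot: [-0.0, 0.707, 0.707, -0.0]
contact_force: [0.1, 0.1, -1.3]
width: 0.0287
```

>>> carry_out(motion=[{"x": 0,"y": 0,"z": 0.0005,"ax": 0,"ay": 0,"az": 0,"hand": -1},{"x": 0,"y": 0,"z": 0,"ax": 0,"ay": 0,"az": 0,"hand": -1}])

```text
t: 19.02
position: [0.534, -0.128, 0.1293]
tcp_rot: [-0.0, 0.707, 0.707, -0.0]
contact_force: [-0.4, 0.2, -0.8]
width: 0.0285
```

>>> carry_out(motion=[{"x": 0,"y": 0,"z": 0.0005,"ax": 0,"ay": 0,"az": 0,"hand": -1},{"x": 0,"y": 0,"z": 0,"ax": 0,"ay": 0,"az": 0,"hand": -1}])

```text
t: 19.18
position: [0.534, -0.128, 0.1288]
tcp_rot: [-0.0, 0.707, 0.707, -0.0]
contact_force: [0.3, -0.2, -2.0]
width: 0.0287
```

>>> carry_out(motion=[{"x": 0,"y": 0,"z": 0.0004,"ax": 0,"ay": 0,"az": 0,"hand": -1},{"x": 0,"y": 0,"z": 0,"ax": 0,"ay": 0,"az": 0,"hand": -1}])

```text
t: 19.35
position: [0.534, -0.128, 0.1285]
tcp_rot: [0.0, 0.707, 0.707, 0.0]
contact_force: [0.6, -0.4, -1.0]
width: 0.0291
```

>>> carry_out(motion=[{"x": 0,"y": 0,"z": 0.0003,"ax": 0,"ay": 0,"az": 0,"hand": -1},{"x": 0,"y": 0,"z": 0,"ax": 0,"ay": 0,"az": 0,"hand": -1}])

```text
t: 19.52
position: [0.5341, -0.128, 0.1284]
tcp_rot: [0.0, 0.707, 0.707, 0.0]
contact_force: [-0.0, 0.9, 2.9]
width: 0.0286
```

>>> carry_out(motion=[{"x": 0,"y": 0,"z": 0.0003,"ax": 0,"ay": 0,"az": 0,"hand": -1},{"x": 0,"y": 0,"z": 0,"ax": 0,"ay": 0,"az": 0,"hand": -1}])

```text
t: 19.68
position: [0.5342, -0.1281, 0.1284]
tcp_rot: [0.0, 0.707, 0.707, 0.0]
contact_force: [-2.0, 0.8, 5.9]
width: 0.0289
```

The floor stops it at TCP z 0.1284, as predicted. Release now.

>>> carry_out(motion=[{"x": 0,"y": 0,"z": -0.0006,"ax": 0,"ay": 0,"az": 0,"hand": -1},{"x": 0,"y": 0,"z": 0,"ax": 0,"ay": 0,"az": 0,"hand": 0.3},{"x": 0,"y": 0,"z": 0,"ax": 0,"ay": 0,"az": 0,"hand": 0.7},{"x": 0,"y": 0,"z": 0,"ax": 0,"ay": 0,"az": 0,"hand": 1},{"x": 0,"y": 0,"z": 0,"ax": 0,"ay": 0,"az": 0,"hand": 1},{"x": 0,"y": 0,"z": 0,"ax": 0,"ay": 0,"az": 0,"hand": 1},{"x": 0,"y": 0,"z": 0,"ax": 0,"ay": 0,"az": 0,"hand": 1},{"x": 0,"y": 0,"z": 0,"ax": 0,"ay": 0,"az": 0,"hand": 1}])

```text
t: 20.35
position: [0.534, -0.128, 0.1285]
tcp_rot: [-0.0, 0.707, 0.707, -0.0]
contact_force: [-0.6, 0.6, -0.8]
width: 0.0854
```

>>> carry_out(motion=[{"x": 0,"y": 0,"z": -0.01,"ax": 0,"ay": 0,"az": 0,"hand": 1},{"x": 0,"y": 0,"z": -0.02,"ax": 0,"ay": 0,"az": 0,"hand": 1},{"x": 0,"y": 0,"z": -0.03,"ax": 0,"ay": 0,"az": 0,"hand": 1},{"x": 0,"y": 0,"z": -0.03,"ax": 0,"ay": 0,"az": 0,"hand": 1},{"x": 0.03,"y": -0.02,"z": -0.01,"ax": 0,"ay": 0,"az": 0,"hand": 1},{"x": 0.035,"y": -0.03,"z": 0,"ax": 0,"ay": 0,"az": 0,"hand": 1},{"x": 0.035,"y": -0.03,"z": 0,"ax": 0,"ay": 0,"az": 0,"hand": 1},{"x": 0.03,"y": -0.03,"z": 0,"ax": 0,"ay": 0,"az": 0,"hand": 1}])

```text
t: 21.02
position: [0.4292, -0.0041, 0.2292]
tcp_rot: [0.0, 0.707, 0.707, 0.0]
contact_force: [1.2, 0.7, 0.1]
width: 0.0852
```

>>> carry_out(motion=[{"x": 0.03,"y": -0.02,"z": 0,"ax": 0,"ay": 0,"az": 0,"hand": 1},{"x": 0.02,"y": -0.01,"z": 0,"ax": 0,"ay": 0,"az": 0,"hand": 1},{"x": 0,"y": 0,"z": 0,"ax": 0,"ay": 0,"az": 0,"hand": 1},{"x": 0,"y": 0,"z": 0,"ax": 0,"ay": 0,"az": 0,"hand": 1}])

```text
t: 21.35
position: [0.4003, 0.0454, 0.2294]
tcp_rot: [0.001, 0.706, 0.708, 0.001]
contact_force: [0.4, 1.2, 0.3]
width: 0.0851
```

```bash
python3 - <<'E'
from h import *
t=cam('top');s=cam('side');o=sensors.observe();print(o['t'],o['position'].round(4),o['contact_force'].round(1),o['width'])
print(proj(t,[.534,-.128,.168]),proj(s,[.534,-.128,.168]))
cv2.imwrite('pics/fin.png',np.hstack([cv2.resize(s['image'][95:305,190:350],(400,525),interpolation=cv2.INTER_CUBIC),cv2.resize(t['image'][130:270,290:390],(375,525),interpolation=cv2.INTER_CUBIC)]))
E
```

```text
21.45 [0.4009 0.0444 0.229 ] [-0.5 -0.5 -0.2] 0.08540043594671251
[[340.51265429 192.22630627]] [[306.41172719 134.84609861]]
```

View pics/fin.png

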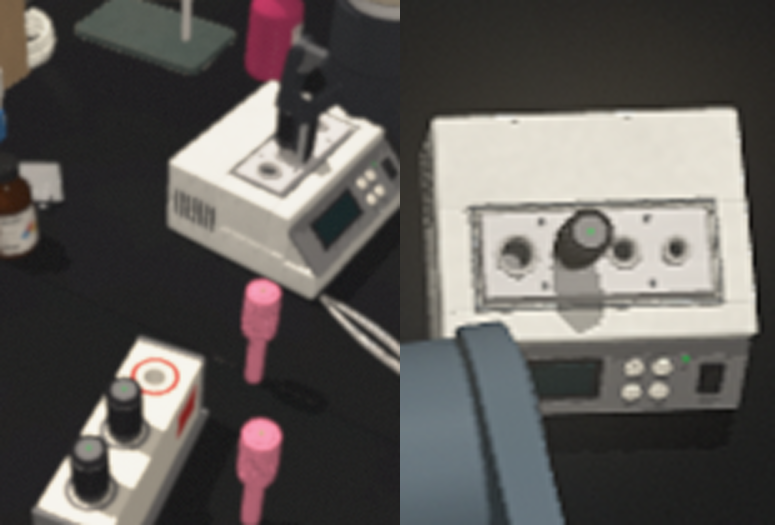

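The probe stands upright in well B. Its dot is at top (340.7,191.6), against (340.5,192.2) predicted for fully home. The red place is empty, the other two probes still hang, and the gripper is clear.

```bash
python3 -c "
from rig import order
print(order.hand_in())"
```

```text
the job is handed in; nothing more can be done
None
```

The probe from the red place now stands fully home and released in well B, and the job is handed in; no verdict was reported. I finished moving at about 21 s of the 61 s allowed.

- **Trying the wells:** Wells A and B each took the stem 21 mm deep with no noticeable force. Well C's ring stopped it about 2.7 mm below its top. I pressed to about 9.5 N net there, with under about 2 N sideways and no more travel, so I took it as the 15 mm stem.
- **Placing it:** In B the stem met the floor at the predicted height (TCP z 0.1284 m) with about 7 N, and then I let go.
- **Last checks:** In the last pictures the head sits within about 1 px of where a fully home probe in B should appear, and it stands upright. The other two probes still hang, and the gripper is clear and open. The bottle in the side view looks undisturbed; I did not look at the beaker again at the end.
- **What disagreed:** The stem's thickness in the picture came out near 13.7 mm, which could be 12 or 15 mm, so I relied on the force at C. The two cameras also differed by about 3 mm. I used their triangulated mean, and it held up in the grasp and in both wells.

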